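# Rack the loudspeaker drivers in order of size

## Robot

A 6-joint arm with a two-finger parallel gripper is mounted at the origin on the work surface. World frame = base frame: x ahead of the robot, y to its left, z up, the work surface at z = 0. Lengths are in mm, angles in degrees, forces in N, time in s.
With the tool pointing down it reaches from about 350 to 850 mm from the base axis. Payload 8.1 kg.
Tool frame: the origin (TCP) lies on the centre line of the jaws, within the pads' length; the fingertips stand r.tip_extent ahead of it and the grasp point (between the pads) lies 8 mm behind it (r.tip_extent is the distance from the TCP to the fingertips, in mm); z points along the fingers, y is the direction in which the jaws open and shut (so a half turn about z gives the same grasp; the last joint's range is limited). The gripper opens to 85 mm and grips with 20 to 120 N. Pads are 22 mm wide; open, the fingers measure 114 mm over their backs; the gripper's body (76 mm by 85 mm) begins 54 mm behind the grasp point. The pads swing forward as they close: fully open they stand 13 mm farther back than shut.
Start: joints at [-4.893, 7.471, 85.268, -0, 87.261, -4.893], TCP at [600.004, 0.022, 242.292] pointing down, gripper open.
Joint ranges: [-169.43, 169.43], [-51.17, 129.36], [1.28, 143.12], [-76.62, 256.62], [0, 156.53], [-152.29, 152.29]. Speed limits (degrees/s): [136.94, 136.94, 159.86, 180, 180, 180].

## Interface

Orientations are given as [roll, pitch, yaw] about the fixed x, y, z axes, in that order (R = Rz(yaw) Ry(pitch) Rx(roll)).
In Python, from bench import sense, optics, hand_in, spotter, r gives the robot as it stands.
- The arm moves only by the tool apply_moves, never from a script. Its argument "series" is a list of rows, each a list of 3 entries, a list of its own where there are three numbers: the opening, from 0 (shut) to 1 (fully open), then the shift along the world's x, y, z in m, then the turn about the world's z in rad. In form: [[grip, [x, y, z], turn], ...]. A call has 1 to 5 rows; each row is the pose to reach, as a shift and turn from the pose measured when the call began; what a row does not reach only later rows make up. A row lasts 1/8 s, in which the tool goes at most 62.5 mm and 10.7 degrees, less where a joint would pass 70% of its speed; a pose out of reach is approached as far as the arm can. A call with a gripper value outside its range is refused whole. The fingers move at their own pace and stop on an object; "grip_force" is the grip in N (left out, the last holds). Time passes only in rows, so rows that repeat a pose let the fingers close. It gives the time, the measured TCP pose, the force and the opening at its end, in the units of the state.
- sense(): the state, without advancing time (a new reading comes with each control period).
- optics.snapshot(name): name is "scene" or "side" or "wrist"; returns a dict with "color" (384x512x3 uint8, blue, green, red), "intrinsics" (3x3 intrinsics, pixels), "distortion" ([k1, k2, p1, p2, k3] as OpenCV has them; the pictures are not rectified), "rvec" (rotation vector, rad) and "tvec" (3), from world to camera coordinates, as OpenCV has them. Camera axes: x right, y down, z forward; pixel columns grow to the right and rows downward; lengths in mm; the calibration is good to about 2 mm. A picture is of the moment at which its call begins. There is no depth.
- hand_in(): hands the job in, once; it reports no verdict.
Trained networks look in a picture, given as the dict that the camera call returned (one of the last four; its "shot" number tells which), for a name from the list of things; names that differ only in an ending like _2 or _b are one class to them, and where a whole thing is asked for, a point or a joint stands for the part that bears it (a point fixed in the world has none). Each returns a list of dicts, best first, with "p" (0 to 1); they miss things now and then, are a little off and sometimes report something else, mostly with a low value. They report only what shows in the picture. A call takes as long as a camera call.
- spotter.search_frame(picture, query): "xyz" ([x, y, z] in mm, in the coordinates of the camera as it stood for that picture, good to about 4 mm: the middle of the surface that is visible of it).
- spotter.masks_of(picture, query): "mask" (384x512 bool, what is visible of it).
The state is a dict: "time": time; "joint_pos": joint angles; "qd": joint speeds; "joint_efforts": joint torques, N m; "tool_pos": TCP position; "tcp_rot": TCP orientation; "ft_force": force on the tool from outside, world axes, zero at the start; "wrist_torque": the same for the moment, N m; "finger_gap": finger opening in mm.
Only numpy, scipy, OpenCV 4.12 (cv2) and the standard library are available. Lean on these libraries where they do the work, as an engineer would, in place of code of your own. Each camera call takes 0.05 s, during which the arm holds its last target.

## Task

Stand the four bare loudspeaker drivers on the rack for the measuring series, one centred on each rubber pad, in order of size: the largest on the pad next to the terminal box, then smaller and smaller towards the carrying handle. Keep them upright with the cone facing up, set each one down gently rather than dropping it, and let go of them all.

Things in the scene. Friction and masses are not known exactly. Their poses are not given: they have to be found in the camera images.
- driver_67_mid (a point): largest of four bare loudspeaker drivers, loose, standing on its magnet, cone up: round, 67 mm across the rim, 43 mm tall, about 300 g. Dark metal basket, black surround, pale paper cone, grey dust cap. Grip it across the rim, a cylinder from 29 to 43 mm above its foot; below that it is narrower (magnet 46 mm). Point: on its axis, half-way up, 21.5 mm above the foot; z up out of the cone.
- driver_56_mid (a point): second largest of four bare loudspeaker drivers, loose, standing on its magnet, cone up: round, 56 mm across the rim, 38 mm tall, about 190 g. Dark metal basket, black surround, pale paper cone, grey dust cap. Grip it across the rim, a cylinder from 26 to 38 mm above its foot; below that it is narrower (magnet 38 mm). Point: on its axis, half-way up, 19 mm above the foot; z up out of the cone.
- driver_45_mid (a point): second smallest of four bare loudspeaker drivers, loose, standing on its magnet, cone up: round, 45 mm across the rim, 33 mm tall, about 110 g. Dark metal basket, black surround, pale paper cone, grey dust cap. Grip it across the rim, a cylinder from 22 to 33 mm above its foot; below that it is narrower (magnet 31 mm). Point: on its axis, half-way up, 16.5 mm above the foot; z up out of the cone.
- driver_34_mid (a point): smallest of four bare loudspeaker drivers, loose, standing on its magnet, cone up: round, 34 mm across the rim, 28 mm tall, about 60 g. Dark metal basket, black surround, pale paper cone, grey dust cap. Grip it across the rim, a cylinder from 19 to 28 mm above its foot; below that it is narrower (magnet 23 mm). Point: on its axis, half-way up, 14 mm above the foot; z up out of the cone.
- pad_a: one end pad of the row on the rack: a flat black rubber disc, 60 mm across, 4 mm thick, fixed on the plywood; a driver stands on it. Origin: centre of its underside, 22 mm above the bench. Pads a, b, c, d stand 90 mm apart in a straight line; which end has the terminal box varies.
- pad_b: an inner pad, next to pad_a of the row on the rack: a flat black rubber disc, 60 mm across, 4 mm thick, fixed on the plywood; a driver stands on it. Origin: centre of its underside, 22 mm above the bench. Pads a, b, c, d stand 90 mm apart in a straight line; which end has the terminal box varies.
- pad_c: an inner pad, next to pad_d of the row on the rack: a flat black rubber disc, 60 mm across, 4 mm thick, fixed on the plywood; a driver stands on it. Origin: centre of its underside, 22 mm above the bench. Pads a, b, c, d stand 90 mm apart in a straight line; which end has the terminal box varies.
- pad_d: the other end pad of the row on the rack: a flat black rubber disc, 60 mm across, 4 mm thick, fixed on the plywood; a driver stands on it. Origin: centre of its underside, 22 mm above the bench. Pads a, b, c, d stand 90 mm apart in a straight line; which end has the terminal box varies.
- terminal_box: aluminium box on one end of the rack, 90 mm beyond the end pad's centre: 90 mm across the row, 50 mm along it, 32 mm tall, on top a red and a black binding post and a black knob (to 48 mm). Fixed. Origin: centre of its underside, on the rack's top. At the other end of the rack is a steel carrying bow, 34 mm tall.
- rack: the driver rack: a plywood board on the bench, 100 mm deep, 510 mm long, its top 22 mm above the bench; it carries the four pads and does not move. Origin: centre of its underside on the bench; its y axis runs along the row from pad_a to pad_d, x across it, z up.

How it is judged (in metres and radians):
At the end, for the whole second after the job is handed in: The four drivers stand on the four pads in order of size, the 67 mm one on the pad next to the terminal box, then 56, 45 and 34 mm: each axis within 14 mm of its pad's centre, its height within 5 mm of standing on the pad, upright within 0.1 rad, at rest (below 0.02 m/s) (((horizontal distance between terminal_box and pad_d below 0.15 m and horizontal distance between driver_67_mid and pad_d below 0.014 m and z of driver_67_mid in the frame of rack between 0.0425 and 0.0525 m and horizontal distance between driver_56_mid and pad_c below 0.014 m and z of driver_56_mid in the frame of rack between 0.04 and 0.05 m and horizontal distance between driver_45_mid and pad_b below 0.014 m and z of driver_45_mid in the frame of rack between 0.0375 and 0.0475 m and horizontal distance between driver_34_mid and pad_a below 0.014 m and z of driver_34_mid in the frame of rack between 0.035 and 0.045 m) or (horizontal distance between terminal_box and pad_a below 0.15 m and horizontal distance between driver_67_mid and pad_a below 0.014 m and z of driver_67_mid in the frame of rack between 0.0425 and 0.0525 m and horizontal distance between driver_56_mid and pad_b below 0.014 m and z of driver_56_mid in the frame of rack between 0.04 and 0.05 m and horizontal distance between driver_45_mid and pad_c below 0.014 m and z of driver_45_mid in the frame of rack between 0.0375 and 0.0475 m and horizontal distance between driver_34_mid and pad_d below 0.014 m and z of driver_34_mid in the frame of rack between 0.035 and 0.045 m)) and angle between each of driver_67_mid, driver_56_mid, driver_45_mid, driver_34_mid's own z axis and vertical below 0.1 rad and linear speed of each of driver_67, driver_56, driver_45, driver_34 below 0.02 m/s); the robot touches nothing.
It fails at once if a driver is tipped over (more than 40 degrees from upright) (angle between any of driver_67_mid, driver_56_mid, driver_45_mid, driver_34_mid's own z axis and vertical above 0.7 rad).
It fails at once if a driver is dropped: it falls with no finger on it, faster than 0.6 m/s (from more than about 18 mm) ((linear speed of driver_67 above 0.6 m/s and contact force between driver_67 and the fingers below 0.05 N) or (linear speed of driver_56 above 0.6 m/s and contact force between driver_56 and the fingers below 0.05 N) or (linear speed of driver_45 above 0.6 m/s and contact force between driver_45 and the fingers below 0.05 N) or (linear speed of driver_34 above 0.6 m/s and contact force between driver_34 and the fingers below 0.05 N)).
It also fails if it takes over 99 s, if anything falls off the work surface, if the arm or the gripper's body presses on something with over 40 N, if the wrist force passes 120 N, or if a joint passes its speed limit or range.

## Working session

There is one attempt and no reset: what is moved stays moved. The work goes in short steps, Python scripts to look and compute and a tool call to move; the robot and the scene stay as the last step left them, time stands still between calls to the robot, and variables do not carry over. Pictures are saved under pics/ and viewed, and the job is handed in when it is done.

Besides the shell and the picture viewer there is one more tool, called after "Request:" by a JSON object that holds its "fn" and its "kwargs", one argument or row to a line. apply_moves: Moves the arm, as the interface text tells. Its arguments: {"type":"object","properties":{"series":{"type":"array"},"grip_force":{"type":"number"}},"required":["series"]}

```bash
ls; mkdir -p pics; python3 - <<'E'
from bench import sense, optics, r
import cv2
s=sense();print(s, r.tip_extent)
for n in("scene","side","wrist"):
    p=optics.snapshot(n);cv2.imwrite(f"pics/{n}0.png",p["color"]);print(n,p["tvec"],p["rvec"],p["intrinsics"][0])
E
```

```text
pics
{'time': 0.0, 'joint_pos': array([-4.89316839e+00,  7.51539898e+00,  8.53288422e+01, -6.24027011e-04,
        8.72620752e+01, -4.89251859e+00]), 'qd': array([ 0.03194813, -0.0173117 ,  0.14021014, -0.00409749, -0.007029  ,
       -0.06952326]), 'joint_efforts': array([-1.90700346e-03, -5.69404185e+01, -5.00557995e+01, -2.19391650e-04,
        1.44415747e-02,  7.24149572e-05]), 'tool_pos': array([5.99470822e+02, 6.26427452e-02, 2.41245575e+02]), 'tcp_rot': array([-1.79894018e+02, -8.44639392e-03,  8.99993728e+01]), 'ft_force': array([ 0.50087651,  0.08990417, -0.17325675]), 'wrist_torque': array([-0.01740353, -0.0359784 ,  0.00195376]), 'finger_gap': 85.62610985474893} 11.0
scene [ 335.82218861 -317.63801793 1127.46783777] [ 1.19071666  2.56014776 -0.68545896] [347.18941083   0.         251.00436921]
side [470.46381348 181.88846004 753.28084521] [ 0.61277116 -2.56180593  1.31348395] [392.26577046   0.         255.80333388]
wrist [-597.81880961  -40.48173337  383.29279317] [-2.82402235e+00 -1.67510609e-03  4.65762294e-03] [327.77284768   0.         255.59766414]
```

View pics/scene0.png

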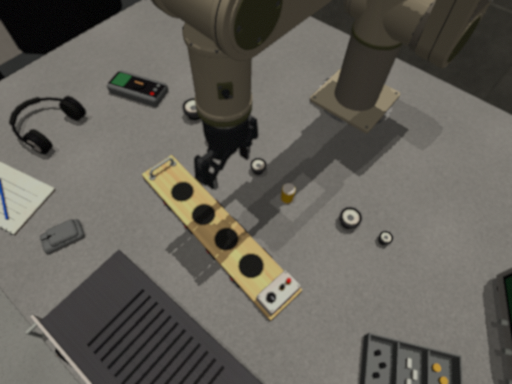

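View pics/side0.png

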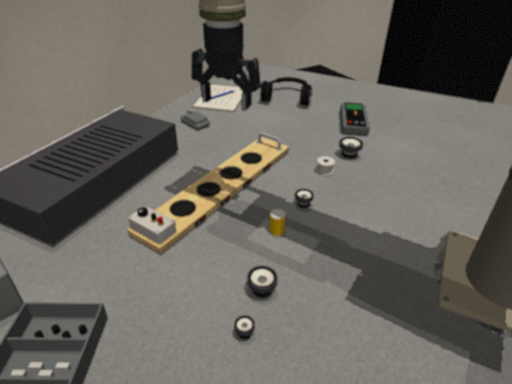

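View pics/wrist0.png

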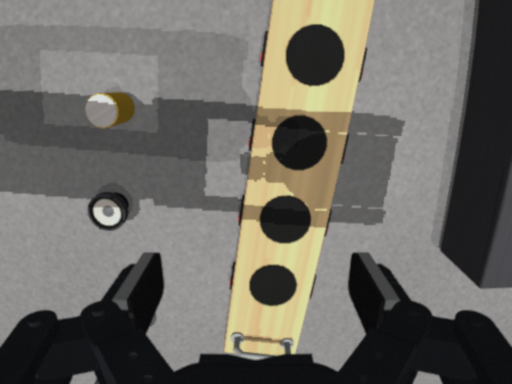

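```bash
cat > h.py <<'E'
import numpy as np,cv2
from bench import sense, optics, spotter, r
def P(p): 
    R,_=cv2.Rodrigues(np.array(p["rvec"],float)); return R,np.array(p["tvec"],float).ravel()
def c2w(p,x):
    R,t=P(p); return R.T@(np.array(x)-t)
def proj(p,X):
    return cv2.projectPoints(np.array(X,float).reshape(-1,3),np.array(p["rvec"],float),np.array(p["tvec"],float),np.array(p["intrinsics"]),np.array(p["distortion"]))[0].reshape(-1,2)
def ray(p,uv,z):
    R,t=P(p); q=cv2.undistortPoints(np.array(uv,float).reshape(-1,1,2),np.array(p["intrinsics"]),np.array(p["distortion"])).reshape(-1,2)
    C=-R.T@t; d=np.c_[q,np.ones(len(q))]@R
    return C+d*((z-C[2])/d[:,2])[:,None]
E
python3 - <<'E'
from h import *
for n in("scene","side","wrist"):
    p=optics.snapshot(n);print(n)
    for q in["driver_67_mid","driver_56_mid","driver_45_mid","driver_34_mid","pad_a","terminal_box","rack"]:
        for d in spotter.search_frame(p,q)[:5]:
            print(q,round(d["p"],2),c2w(p,d["xyz"]).round(0),proj(p,c2w(p,d["xyz"])).round(0)[0])
E
```

```text
scene
driver_67_mid 0.51 [ 403. -340.   29.] [191. 110.]
driver_56_mid 0.65 [408. 219.  34.] [348. 217.]
driver_45_mid 0.48 [430. -54.  29.] [258. 166.]
driver_34_mid 0.44 [390. 317.  26.] [385. 237.]
pad_a 0.95 [645.  24.  28.] [227. 239.]
pad_a 0.92 [659. 110.  29.] [250. 265.]
pad_a 0.87 [ 620. -158.   25.] [182. 191.]
pad_a 0.74 [633. -65.  23.] [204. 215.]
terminal_box 0.74 [676. 203.  55.] [278. 293.]
rack 0.83 [644. -10.  22.] [217. 231.]
side
driver_67_mid 0.62 [ 393. -330.   41.] [350. 144.]
driver_56_mid 0.62 [399. 224.  37.] [264. 278.]
driver_45_mid 0.54 [426. -48.  30.] [303. 197.]
driver_45_mid 0.53 [390. 323.  24.] [242. 327.]
driver_45_mid 0.4 [662. 208.  58.] [151. 221.]
driver_34_mid 0.75 [388. 320.  21.] [244. 327.]
pad_a 0.93 [659. 111.  30.] [181. 206.]
pad_a 0.55 [ 622. -156.   22.] [250. 159.]
pad_a 0.51 [645.  22.  29.] [208. 188.]
pad_a 0.49 [636. -67.  25.] [229. 172.]
terminal_box 0.74 [661. 208.  56.] [152. 222.]
rack 0.8 [630.  17.  24.] [214. 190.]
wrist
driver_45_mid 0.77 [429. -56.  31.] [109. 211.]
pad_a 0.97 [652. 109.  29.] [309.  57.]
pad_a 0.69 [642.  28.  27.] [296. 137.]
pad_a 0.64 [628. -63.  29.] [281. 217.]
pad_a 0.63 [429. -57.  31.] [109. 212.]
pad_a 0.57 [ 620. -157.   31.] [273. 288.]
terminal_box 0.44 [428. -57.  28.] [109. 211.]
rack 0.61 [638.   5.  23.] [292. 157.]
```

```bash
python3 - <<'E'
from h import *
for n in("scene","side","wrist"):
    p=optics.snapshot(n);print(n)
    C=[]
    for d in spotter.masks_of(p,"pad_a"):
        m=d["mask"].astype(np.uint8)
        c=max(cv2.findContours(m,0,1)[0],key=cv2.contourArea)
        if len(c)<6: continue
        w=ray(p,c.reshape(-1,2),26.)[:,:2].astype(np.float32)
        (x,y),rad=cv2.minEnclosingCircle(w)
        M=cv2.moments(w.reshape(-1,1,2)); print(round(d["p"],2),(round(M["m10"]/M["m00"],1),round(M["m01"]/M["m00"],1)),round(2*np.sqrt(abs(M["m00"])/np.pi),1))
    for nme,h in(("67",43),("56",38),("45",33),("34",28)):
      for d in spotter.masks_of(p,f"driver_{nme}_mid")[:2]:
        m=d["mask"].astype(np.uint8)
        c=max(cv2.findContours(m,0,1)[0],key=cv2.contourArea)
        w=ray(p,c.reshape(-1,2),float(h)-3)[:,:2].astype(np.float32)
        M=cv2.moments(w.reshape(-1,1,2)); print(nme,round(d["p"],2),(round(M["m10"]/M["m00"],1),round(M["m01"]/M["m00"],1)),cv2.minAreaRect(w))
E
```

```text
scene
0.77 (659.0, 109.8) 57.0
0.62 (618.0, -155.9) 58.7
0.59 (631.6, -66.9) 58.8
0.56 (644.3, 22.1) 57.7
67 0.84 (408.6, -333.9) ((410.28741455078125, -333.77435302734375), (92.0503921508789, 40.05846405029297), 55.2267951965332)
56 0.88 (405.1, 222.2) ((404.9725036621094, 222.84197998046875), (63.545894622802734, 55.28318786621094), 32.56436538696289)
45 0.72 (427.5, -54.6) ((427.609375, -54.12130355834961), (53.52035140991211, 41.31684494018555), 39.87457275390625)
45 0.64 (667.3, 197.2) ((668.064208984375, 197.1468048095703), (54.404937744140625, 96.56131744384766), 83.1374282836914)
34 0.65 (389.7, 318.0) ((390.1231689453125, 317.4395751953125), (33.0606575012207, 44.570770263671875), 81.11454010009766)
side
0.76 (622.1, -157.8) 56.2
0.68 (634.0, -69.2) 59.4
0.67 (645.6, 20.7) 58.3
0.61 (659.8, 108.1) 59.4
67 0.55 (392.4, -322.1) ((389.794677734375, -318.58197021484375), (69.56000518798828, 126.32601928710938), 14.086661338806152)
56 0.97 (402.1, 226.3) ((401.4309387207031, 228.16416931152344), (55.416629791259766, 74.47970581054688), 27.22601890563965)
56 0.7 (625.5, -56.1) ((624.4750366210938, -55.29815673828125), (61.14582443237305, 59.915435791015625), 27.69195556640625)
45 0.68 (426.0, -50.1) ((424.0049133300781, -49.00672912597656), (46.5350456237793, 74.17945098876953), 27.46863555908203)
34 0.75 (388.0, 320.6) ((387.2435302734375, 319.64019775390625), (33.749568939208984, 39.777164459228516), 58.859283447265625)
34 0.66 (635.4, -70.4) ((636.628173828125, -71.41587829589844), (57.15525817871094, 61.47282028198242), 27.700437545776367)
wrist
0.81 (631.7, -67.9) 59.2
0.79 (619.1, -156.3) 59.4
0.7 (644.9, 21.8) 59.4
0.68 (657.3, 111.2) 58.1
45 0.67 (427.8, -55.9) ((427.5142517089844, -56.794273376464844), (49.9199104309082, 47.351253509521484), 0.0807945653796196)
```

```bash
python3 - <<'E'
from h import *
print([a for a in dir(r) if not a.startswith("_")])
p=optics.snapshot("side");print(ray(p,[[325,163],[325,170]],0.),ray(p,[[325,163]],30.))
p=optics.snapshot("wrist");print(proj(p,[[600,0,0],[600,0,40],[600,0,230]]), c2w(p,[0,0,0]))
E
```

```text
['PlanningError', 'tip_extent']
[[ 440.99479971 -265.24466007    0.        ]
 [ 429.45245956 -230.56766115    0.        ]] [[ 428.71859501 -217.41055256   30.        ]]
[[256.69922714 157.18317146]
 [256.75560348 165.28782717]
 [257.36988469 255.08297145]] [599.30992604  81.58907162 375.67692951]
```

Request:
{"fn": "apply_moves", "kwargs": {
  "series": [
    [1, [-0.05, -0.08, 0], 0],
    [1, [-0.08, -0.13, 0], 0],
    [1, [-0.11, -0.18, 0], 0],
    [1, [-0.14, -0.23, 0], 0],
    [1, [-0.17, -0.28, 0], 0]
  ],
  "grip_force": 30
}}

```text
time: 2.98
tool_pos: [436.6, -268.5, 242.6]
tcp_rot: [180.0, 0.0, 90.0]
ft_force: [1.2, -0.5, 0.2]
finger_gap: 85.5
```

Request:
{"fn": "apply_moves", "kwargs": {
  "series": [
    [1, [-0.033, -0.06, -0.04], 0],
    [1, [-0.033, -0.06, -0.09], 0],
    [1, [-0.033, -0.06, -0.09], 0]
  ]
}}

```text
time: 3.35
tool_pos: [400.1, -327.0, 147.7]
tcp_rot: [-179.6, -0.4, 89.9]
ft_force: [0.1, 1.1, -0.4]
finger_gap: 85.6
```

```bash
cat >> h.py <<'E'
def loc(nme,h,name,out=True):
    p=optics.snapshot("wrist"); cv2.imwrite(f"pics/{name}.png",p["color"])
    print(sense()["tool_pos"].round(1),r.tip_extent)
    for d in spotter.masks_of(p,f"driver_{nme}_mid")[:2]:
        m=d["mask"].astype(np.uint8)
        c=max(cv2.findContours(m,0,1)[0],key=cv2.contourArea)
        px=c.reshape(-1,2).mean(0)
        w=ray(p,c.reshape(-1,2),float(h))[:,:2].astype(np.float32)
        M=cv2.moments(w.reshape(-1,1,2)); print(nme,round(d["p"],2),px.round(),(round(M["m10"]/M["m00"],1),round(M["m01"]/M["m00"],1)),cv2.fitEllipse(w))
E
python3 -c "
from h import *
loc('67',43,'w67')"
```

```text
[ 402.2 -327.6  151. ] 11.0
```

View pics/w67.png

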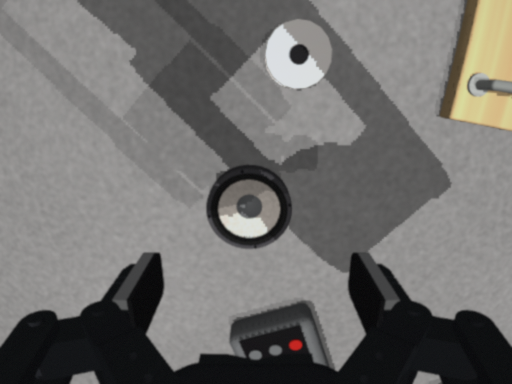

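```bash
cat >> h.py <<'E'
def circ(c,rad,h,name=None,cam="wrist"):
    # fit circle of known radius at height h: via Hough-less: dark rim threshold blob near pixel
    p=optics.snapshot(cam)
    if name: cv2.imwrite(f"pics/{name}.png",p["color"])
    g=cv2.cvtColor(p["color"],cv2.COLOR_BGR2GRAY)
    m=(g<45).astype(np.uint8)
    cs=cv2.findContours(m,cv2.RETR_EXTERNAL,cv2.CHAIN_APPROX_NONE)[0]
    for k in cs:
        if cv2.contourArea(k)<150 or cv2.pointPolygonTest(cv2.convexHull(k),(float(c[0]),float(c[1])),False)<0: continue
        k=cv2.convexHull(k)
        w=ray(p,k.reshape(-1,2),float(h))[:,:2].astype(np.float32)
        print("blob",cv2.boundingRect(k),cv2.fitEllipse(w))
    return p
E
python3 -c "
from h import *
p=circ((249,207),33,43)
print(ray(p,[[249,206.5],[207,206.5],[291,206.5],[249,165],[249,248]],43.).round(1))
print(ray(p,[[270,305]],30.).round(1))
"
```

```text
blob (203, 161, 82, 81) ((393.31988525390625, -335.4107360839844), (63.53996658325195, 66.30449676513672), 177.4122314453125)
[[ 397.6 -339.6   43. ]
 [ 364.1 -339.7   43. ]
 [ 431.  -339.6   43. ]
 [ 397.8 -305.7   43. ]
 [ 397.4 -376.6   43. ]]
[[ 416.5 -444.    30. ]]
```

```bash
python3 -c "
from h import *
for i in range(2):
  p=circ((249,207),33,43); print(sense()['tool_pos'])
p=circ((350,147),33,43,cam='side')
"
```

```text
blob (202, 160, 81, 80) ((393.3541564941406, -335.5651550292969), (63.450538635253906, 66.55670928955078), 175.87501525878906)
[ 405.33764462 -328.96182608  155.44583192]
blob (201, 159, 81, 80) ((393.2940673828125, -335.319580078125), (63.404422760009766, 66.04377746582031), 175.06787109375)
[ 405.49874881 -329.00811986  155.57386568]
```

Request:
{"fn": "apply_moves", "kwargs": {
  "series": [
    [1, [-0.012, -0.0065, 0], 0],
    [1, [-0.012, -0.0065, -0.03], 0],
    [1, [-0.012, -0.0065, -0.06], 0],
    [1, [-0.012, -0.0065, -0.075], 0],
    [1, [-0.012, -0.0065, -0.075], 0]
  ]
}}

```text
time: 4.28
tool_pos: [392.8, -335.1, 79.8]
tcp_rot: [179.8, 0.1, 90.1]
ft_force: [0.7, -0.3, 0.5]
finger_gap: 84.9
```

```bash
python3 -c "
from h import *
print(sense()['tool_pos'])
p=circ((240,230),33,43,'w67b'); print(sense()['tool_pos'])
print(sense()['tool_pos'])
p=optics.snapshot('side');cv2.imwrite('pics/s67b.png',cv2.resize(p['color'][60:200,270:450],None,fx=4,fy=4))
T=sense()['tool_pos'];print(T,proj(p,[T,T-[0,0,11],T+[0,0,8]]))
"
```

```text
[ 392.75702539 -335.10469268   79.7994472 ]
blob (202, 178, 113, 110) ((392.9917907714844, -335.3477478027344), (63.84273147583008, 67.60340881347656), 4.3553643226623535)
[ 393.40762128 -335.66407136   80.89813534]
[ 393.40762128 -335.66407136   80.89813534]
[ 393.85449789 -336.09044444   81.57799507] [[352.88093382 130.15469711]
 [352.25316511 133.70382187]
 [353.34246885 127.54654368]]
```

View pics/s67b.png

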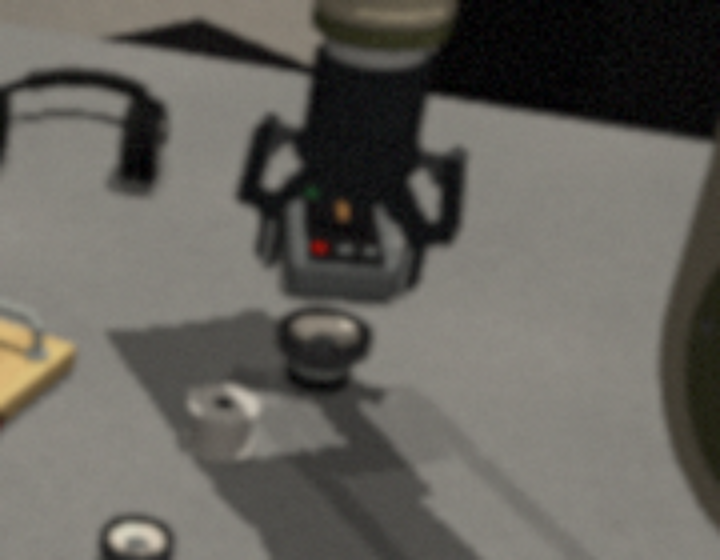

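View pics/w67b.png

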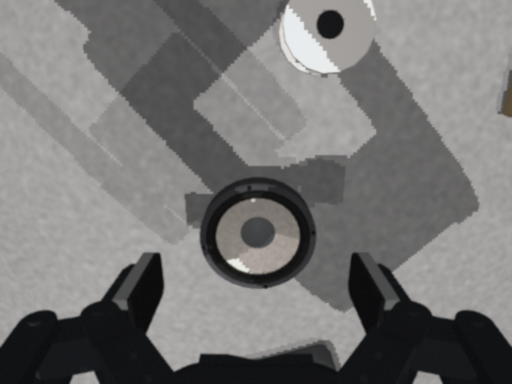

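Request:
{"fn": "apply_moves", "kwargs": {
  "series": [
    [1, [-0.001, 0.001, -0.03], 0],
    [1, [-0.001, 0.001, -0.05], 0],
    [1, [-0.001, 0.001, -0.06], 0],
    [1, [-0.001, 0.001, -0.06], 0],
    [1, [-0.001, 0.001, -0.06], 0]
  ]
}}

```text
time: 5.0
tool_pos: [393.6, -335.8, 22.8]
tcp_rot: [179.6, 0.3, 90.1]
ft_force: [0.7, -0.5, 0.5]
finger_gap: 85.3
```

Request:
{"fn": "apply_moves", "kwargs": {
  "series": [
    [0.7, [0, 0, 0], 0],
    [0.6, [0, 0, 0], 0],
    [0.6, [0, 0, 0], 0],
    [0.6, [0, 0, 0], 0],
    [0.6, [0, 0, 0], 0]
  ],
  "grip_force": 40
}}

```text
time: 5.62
tool_pos: [394.2, -336.5, 24.4]
tcp_rot: [179.6, 0.4, 90.1]
ft_force: [-2.9, 2.1, 7.7]
finger_gap: 65.8
```

Request:
{"fn": "apply_moves", "kwargs": {
  "series": [
    [0.5, [0, 0, 0.0], 0],
    [0.5, [0, 0, 0.01], 0],
    [0.5, [0, 0, 0.03], 0],
    [0.5, [0, 0, 0.06], 0],
    [0.5, [0, 0, 0.06], 0]
  ]
}}

```text
time: 6.25
tool_pos: [395.9, -338.2, 87.3]
tcp_rot: [179.4, 0.7, 90.1]
ft_force: [-0.1, -0.4, -3.5]
finger_gap: 65.5
```

```bash
python3 -c "
from h import *
p=optics.snapshot('wrist');cv2.imwrite('pics/w67c.png',p['color'])
p=optics.snapshot('side');cv2.imwrite('pics/s67c.png',cv2.resize(p['color'][60:200,270:450],None,fx=4,fy=4))
print(sense()['tool_pos'],sense()['ft_force'],sense()['finger_gap'])
"
```

```text
[ 394.15094018 -336.47440522   84.01945829] [-0.58734273  0.38764824 -3.91929682] 66.06171705736566
```

View pics/w67c.png

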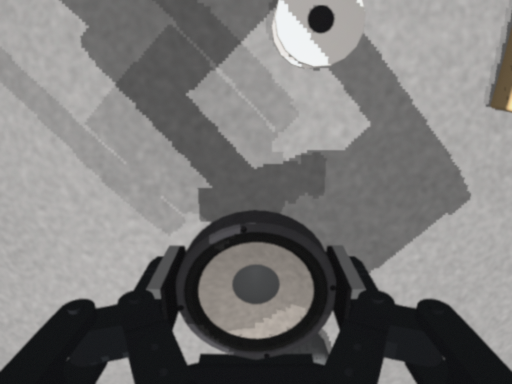

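View pics/s67c.png

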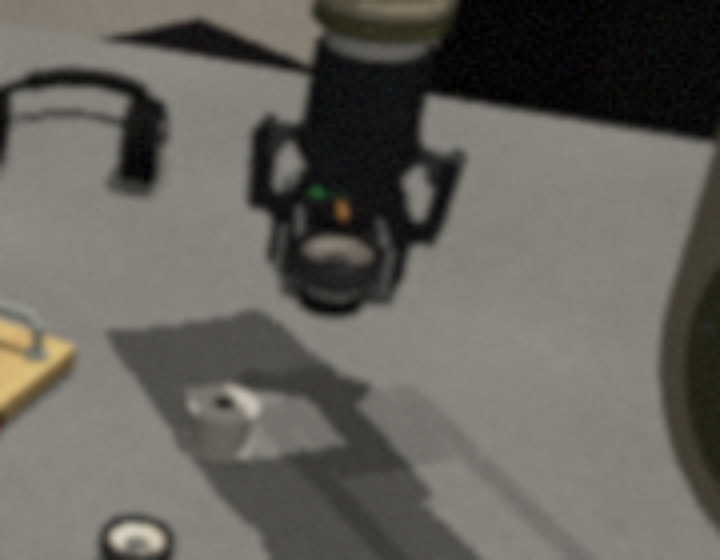

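Request:
{"fn": "apply_moves", "kwargs": {
  "series": [
    [0.5, [0.01, 0.02, 0.03], 0],
    [0.5, [0.035, 0.06, 0.05], 0],
    [0.5, [0.06, 0.1, 0.05], 0],
    [0.5, [0.085, 0.145, 0.05], 0],
    [0.5, [0.11, 0.185, 0.05], 0]
  ]
}}

```text
time: 6.98
tool_pos: [503.7, -149.5, 132.1]
tcp_rot: [179.7, 0.4, 90.1]
ft_force: [0.1, -1.0, -3.3]
finger_gap: 65.5
```

Request:
{"fn": "apply_moves", "kwargs": {
  "series": [
    [0.5, [0.025, 0.04, 0], 0],
    [0.5, [0.05, 0.085, 0], 0],
    [0.5, [0.08, 0.13, 0], 0],
    [0.5, [0.1, 0.17, 0], 0],
    [0.5, [0.12, 0.2, 0], 0]
  ]
}}

```text
time: 7.6
tool_pos: [623.0, 52.5, 129.4]
tcp_rot: [179.9, 0.4, 90.2]
ft_force: [1.2, -0.6, -3.3]
finger_gap: 65.9
```

Request:
{"fn": "apply_moves", "kwargs": {
  "series": [
    [0.5, [0.02, 0.03, 0], 0],
    [0.5, [0.0355, 0.0577, 0], 0],
    [0.5, [0.0355, 0.0577, -0.02], 0],
    [0.5, [0.0355, 0.0577, -0.03], 0],
    [0.5, [0.0355, 0.0577, -0.03], 0]
  ]
}}

```text
time: 8.22
tool_pos: [656.3, 109.1, 96.4]
tcp_rot: [-179.8, 0.4, 90.1]
ft_force: [-0.5, -0.0, -3.1]
finger_gap: 65.8
```

```bash
python3 -c "
from h import *
p=optics.snapshot('wrist');cv2.imwrite('pics/w67d.png',p['color'])
T=sense()['tool_pos'];print(T,sense()['tcp_rot'])
print(proj(p,T+[0,0,19]),ray(p,[[256,284]],T[2]+19))
p=optics.snapshot('side');cv2.imwrite('pics/s67d.png',cv2.resize(p['color'][100:260,90:270],None,fx=4,fy=4))
X=[(658.6+30*np.cos(a),110.2+30*np.sin(a),26) for a in np.linspace(0,6.28,9)]
print(proj(p,X).round())
"
```

```text
[657.28333608 109.20697559  97.91854096] [-179.92353671    0.38375774   90.12049665]
[[259.81251327 294.74589163]] [[655.70736906 114.40940857 116.91854096]]
[[171. 204.]
 [169. 210.]
 [174. 215.]
 [184. 215.]
 [193. 211.]
 [195. 205.]
 [190. 200.]
 [180. 200.]
 [171. 204.]]
```

View pics/w67d.png

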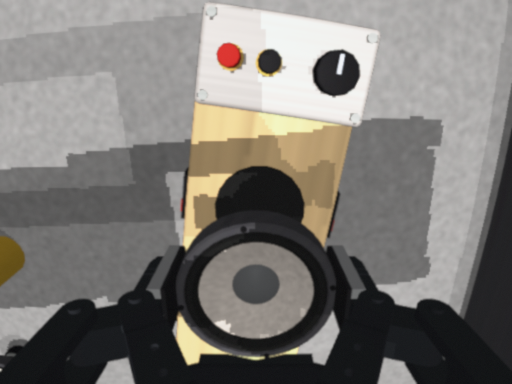

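View pics/s67d.png

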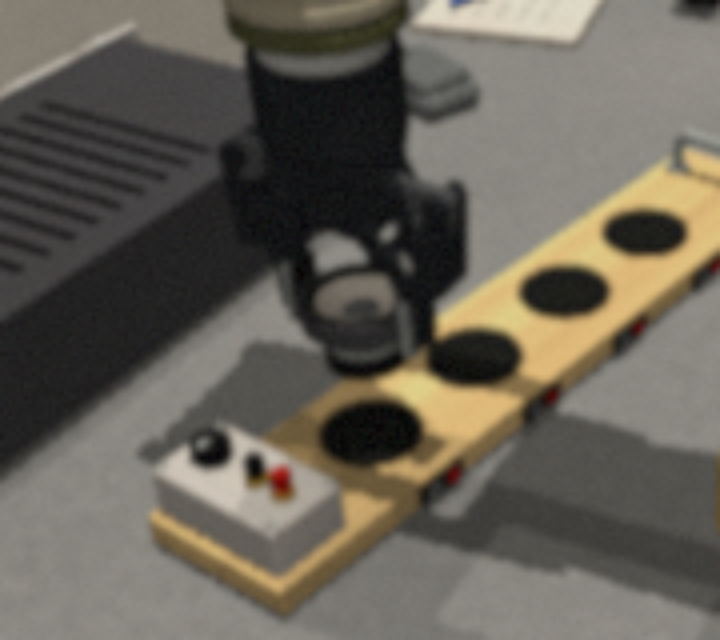

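Request:
{"fn": "apply_moves", "kwargs": {
  "series": [
    [0.5, [0.0015, -0.001, -0.02], 0],
    [0.5, [0.0015, -0.001, -0.035], 0],
    [0.5, [0.0015, -0.001, -0.043], 0],
    [0.5, [0.0015, -0.001, -0.044], 0],
    [0.5, [0.0015, -0.001, -0.044], 0]
  ]
}}

```text
time: 8.95
tool_pos: [659.9, 108.4, 55.4]
tcp_rot: [179.9, 0.4, 90.1]
ft_force: [0.3, 0.5, -2.7]
finger_gap: 65.4
```

Request:
{"fn": "apply_moves", "kwargs": {
  "series": [
    [0.5, [0, 0, -0.001], 0],
    [0.5, [0, 0, -0.002], 0],
    [0.5, [0, 0, -0.003], 0],
    [0.5, [0, 0, -0.003], 0]
  ]
}}

```text
time: 9.45
tool_pos: [659.8, 108.5, 52.3]
tcp_rot: [179.9, 0.4, 90.1]
ft_force: [0.4, 0.1, -3.5]
finger_gap: 65.4
```

Request:
{"fn": "apply_moves", "kwargs": {
  "series": [
    [0.5, [0, 0, -0.001], 0],
    [0.5, [0, 0, -0.002], 0],
    [0.5, [0, 0, -0.003], 0],
    [0.5, [0, 0, -0.003], 0]
  ]
}}

```text
time: 9.95
tool_pos: [659.8, 108.5, 50.5]
tcp_rot: [179.9, 0.4, 90.1]
ft_force: [-6.2, -0.4, 6.2]
finger_gap: 65.6
```

Request:
{"fn": "apply_moves", "kwargs": {
  "series": [
    [0.8, [0, 0, 0], 0],
    [0.9, [0, 0, 0], 0],
    [1, [0, 0, 0], 0],
    [1, [0, 0, 0], 0],
    [1, [0, 0, 0], 0]
  ]
}}

```text
time: 10.58
tool_pos: [659.8, 108.5, 50.4]
tcp_rot: [179.9, 0.4, 90.1]
ft_force: [-0.3, 0.4, -0.1]
finger_gap: 85.7
```

Request:
{"fn": "apply_moves", "kwargs": {
  "series": [
    [1, [0, 0, 0.01], 0],
    [1, [0, 0, 0.03], 0],
    [1, [0, 0, 0.06], 0],
    [1, [0, 0, 0.1], 0],
    [1, [0, 0, 0.1], 0]
  ]
}}

```text
time: 11.2
tool_pos: [663.3, 108.8, 157.8]
tcp_rot: [179.3, 0.3, 90.1]
ft_force: [0.4, 0.1, -0.3]
finger_gap: 85.4
```

```bash
python3 -c "
from h import *
p=optics.snapshot('wrist');cv2.imwrite('pics/w67e.png',p['color'])
T=sense()['tool_pos'];print(T)
p=circ((257,215),33,69)
"
```

```text
[661.97136341 108.66791207 155.02682625]
blob (207, 149, 90, 95) ((658.3364868164062, 111.53128051757812), (63.552734375, 71.08415985107422), 2.1139442920684814)
blob (0, 0, 512, 384) ((696.69140625, -34.8184814453125), (403.1455078125, 770.5767822265625), 129.64120483398438)
```

View pics/w67e.png

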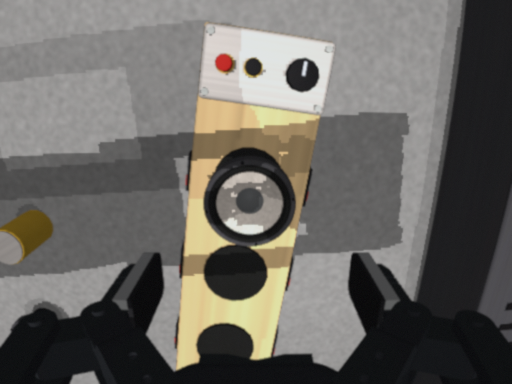

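Request:
{"fn": "apply_moves", "kwargs": {
  "series": [
    [1, [-0.055, 0.024, 0], 0],
    [1, [-0.11, 0.048, 0], 0],
    [1, [-0.165, 0.072, 0], 0],
    [1, [-0.22, 0.096, 0], 0],
    [1, [-0.258, 0.112, 0], 0]
  ]
}}

```text
time: 11.92
tool_pos: [399.7, 220.9, 151.5]
tcp_rot: [179.9, 0.4, 90.2]
ft_force: [1.2, 0.7, 0.1]
finger_gap: 85.2
```

Request:
{"fn": "apply_moves", "kwargs": {
  "series": [
    [1, [0, 0, 0], 0],
    [1, [0, 0, 0], 0]
  ]
}}

```text
time: 12.18
tool_pos: [399.6, 220.7, 151.1]
tcp_rot: [179.9, 0.4, 90.2]
ft_force: [-0.1, 0.8, -0.1]
finger_gap: 85.6
```

```bash
python3 -c "
from h import *
p=circ((257,205),33,38,'w56')
T=sense()['tool_pos'];print(T)
"
```

```text
blob (226, 151, 69, 67) ((402.2391052246094, 225.06719970703125), (54.09495162963867, 55.239139556884766), 10.955673217773438)
[400.15337884 220.56466422 151.29630087]
```

View pics/w56.png

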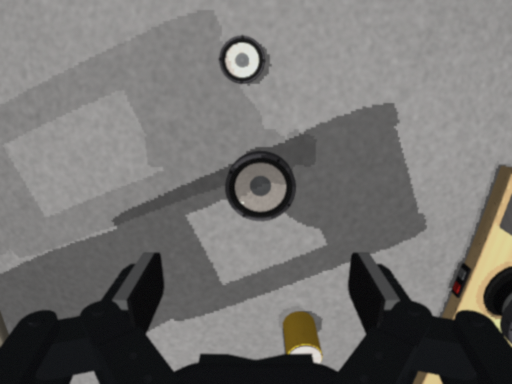

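Request:
{"fn": "apply_moves", "kwargs": {
  "series": [
    [1, [0.002, 0.0045, -0.03], 0],
    [1, [0.002, 0.0045, -0.06], 0],
    [1, [0.002, 0.0045, -0.085], 0],
    [1, [0.002, 0.0045, -0.085], 0],
    [1, [0.002, 0.0045, -0.085], 0]
  ]
}}

```text
time: 12.85
tool_pos: [403.2, 224.9, 67.1]
tcp_rot: [179.9, 0.4, 90.1]
ft_force: [1.2, -0.2, -0.5]
finger_gap: 85.4
```

```bash
python3 -c "
from h import *
T=sense()['tool_pos'];print(T)
p=circ((257,230),33,38,'w56b')
"
```

```text
[403.19057341 224.9197901   67.1259405 ]
blob (207, 189, 99, 94) ((402.3065185546875, 225.3310089111328), (54.27600860595703, 57.5892448425293), 175.65762329101562)
```

Request:
{"fn": "apply_moves", "kwargs": {
  "series": [
    [1, [-0.001, 0, -0.02], 0],
    [1, [-0.001, 0, -0.035], 0],
    [1, [-0.001, 0, -0.045], 0],
    [1, [-0.001, 0, -0.047], 0],
    [1, [-0.001, 0, -0.047], 0]
  ]
}}

```text
time: 13.52
tool_pos: [402.6, 225.2, 20.7]
tcp_rot: [179.8, 0.4, 90.1]
ft_force: [-0.7, -0.2, 0.6]
finger_gap: 85.2
```

Request:
{"fn": "apply_moves", "kwargs": {
  "series": [
    [0.7, [0, 0, 0], 0],
    [0.6, [0, 0, 0], 0],
    [0.5, [0, 0, 0], 0],
    [0.45, [0, 0, 0], 0],
    [0.45, [0, 0, 0], 0]
  ]
}}

```text
time: 14.15
tool_pos: [403.2, 225.5, 21.6]
tcp_rot: [179.7, 0.3, 90.1]
ft_force: [-2.0, -1.2, 5.5]
finger_gap: 55.0
```

Request:
{"fn": "apply_moves", "kwargs": {
  "series": [
    [0.4, [0, 0, 0.0], 0],
    [0.4, [0, 0, 0.015], 0],
    [0.4, [0, 0, 0.05], 0],
    [0.4, [0, 0, 0.1], 0],
    [0.4, [0.03, -0.025, 0.11], 0]
  ]
}}

```text
time: 14.78
tool_pos: [434.8, 202.3, 136.6]
tcp_rot: [179.4, 0.2, 90.3]
ft_force: [1.7, 0.3, -2.7]
finger_gap: 54.8
```

Request:
{"fn": "apply_moves", "kwargs": {
  "series": [
    [0.4, [0.045, -0.038, 0], 0],
    [0.4, [0.09, -0.076, 0], 0],
    [0.4, [0.135, -0.114, 0], 0],
    [0.4, [0.18, -0.152, 0], 0],
    [0.4, [0.21, -0.178, 0], 0]
  ]
}}

```text
time: 15.4
tool_pos: [646.4, 22.2, 137.3]
tcp_rot: [179.3, 0.2, 90.2]
ft_force: [0.0, 0.8, -1.6]
finger_gap: 54.6
```

Request:
{"fn": "apply_moves", "kwargs": {
  "series": [
    [0.4, [-0.001, -0.001, -0.02], 0],
    [0.4, [-0.001, -0.001, -0.04], 0],
    [0.4, [-0.001, -0.001, -0.06], 0],
    [0.4, [-0.001, -0.001, -0.075], 0],
    [0.4, [-0.001, -0.001, -0.08], 0]
  ]
}}

```text
time: 16.02
tool_pos: [644.0, 21.9, 55.5]
tcp_rot: [179.5, 0.2, 90.3]
ft_force: [-0.7, -0.6, -2.4]
finger_gap: 54.5
```

Request:
{"fn": "apply_moves", "kwargs": {
  "series": [
    [0.4, [0, 0, 0], 0],
    [0.4, [0, 0, 0], 0],
    [0.4, [0, 0, 0], 0]
  ]
}}

```text
time: 16.4
tool_pos: [644.7, 21.9, 56.4]
tcp_rot: [179.4, 0.2, 90.3]
ft_force: [-0.5, 0.2, -2.1]
finger_gap: 54.6
```

Request:
{"fn": "apply_moves", "kwargs": {
  "series": [
    [0.4, [0.0005, -0.0005, -0.003], 0],
    [0.4, [0.0005, -0.0005, -0.005], 0],
    [0.4, [0.0005, -0.0005, -0.006], 0],
    [0.4, [0.0005, -0.0005, -0.006], 0]
  ]
}}

```text
time: 16.9
tool_pos: [645.0, 21.3, 50.1]
tcp_rot: [179.4, 0.2, 90.3]
ft_force: [-0.2, 0.9, -2.5]
finger_gap: 54.6
```

Request:
{"fn": "apply_moves", "kwargs": {
  "series": [
    [0.4, [0, 0, -0.001], 0],
    [0.4, [0, 0, -0.002], 0],
    [0.4, [0, 0, -0.0025], 0],
    [0.4, [0, 0, -0.0025], 0]
  ]
}}

```text
time: 17.4
tool_pos: [645.0, 21.4, 47.8]
tcp_rot: [179.4, 0.2, 90.3]
ft_force: [-0.8, 0.1, 0.7]
finger_gap: 54.3
```

Touching (weight gone). One more millimetre and release.

Request:
{"fn": "apply_moves", "kwargs": {
  "series": [
    [0.4, [0, 0, -0.001], 0],
    [0.4, [0, 0, -0.001], 0],
    [0.75, [0, 0, -0.001], 0],
    [0.9, [0, 0, -0.001], 0],
    [1, [0, 0, -0.001], 0]
  ]
}}

```text
time: 18.02
tool_pos: [645.1, 21.3, 46.7]
tcp_rot: [179.4, 0.2, 90.3]
ft_force: [0.1, -0.3, 0.2]
finger_gap: 85.1
```

Request:
{"fn": "apply_moves", "kwargs": {
  "series": [
    [1, [0, 0, 0], 0],
    [1, [0, 0, 0.01], 0],
    [1, [0, 0, 0.04], 0],
    [1, [0, 0, 0.09], 0],
    [1, [0, 0, 0.1], 0]
  ]
}}

```text
time: 18.65
tool_pos: [648.0, 21.2, 152.8]
tcp_rot: [178.9, 0.2, 90.3]
ft_force: [-0.1, 0.1, 0.4]
finger_gap: 85.3
```

```bash
python3 -c "
from h import *
p=circ((257,215),33,64,'w56e')
T=sense()['tool_pos'];print(T)
"
```

```text
blob (213, 152, 74, 84) ((644.3865966796875, 25.49481964111328), (54.527626037597656, 65.47314453125), 176.20111083984375)
blob (0, 0, 512, 384) ((738.4957885742188, -79.12698364257812), (377.23968505859375, 832.8153686523438), 121.94139862060547)
[647.62057724  21.21034164 152.16381485]
```

View pics/w56e.png

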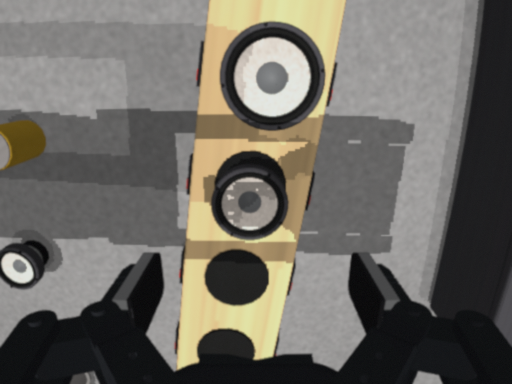

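Request:
{"fn": "apply_moves", "kwargs": {
  "series": [
    [1, [-0.05, -0.018, 0], 0],
    [1, [-0.1, -0.035, 0], 0],
    [1, [-0.15, -0.053, 0], 0],
    [1, [-0.2, -0.07, 0], 0],
    [1, [-0.22, -0.077, 0], 0]
  ]
}}

```text
time: 19.32
tool_pos: [424.6, -56.1, 150.6]
tcp_rot: [179.1, 0.2, 90.2]
ft_force: [0.9, -1.0, 0.6]
finger_gap: 85.4
```

Request:
{"fn": "apply_moves", "kwargs": {
  "series": [
    [1, [0, 0, -0.02], 0],
    [1, [0, 0, -0.04], 0],
    [1, [0, 0, -0.04], 0],
    [1, [0, 0, -0.04], 0]
  ]
}}

```text
time: 19.82
tool_pos: [424.7, -56.0, 110.8]
tcp_rot: [179.2, 0.2, 90.2]
ft_force: [-0.1, 0.3, 0.9]
finger_gap: 84.9
```

```bash
python3 -c "
from h import *
p=circ((257,205),33,33,'w45')
T=sense()['tool_pos'];print(T)
"
```

```text
blob (228, 174, 62, 62) ((426.7633972167969, -54.71343231201172), (43.29439163208008, 45.5599365234375), 179.1858367919922)
[425.03741651 -56.10838024 111.24154482]
```

View pics/w45.png

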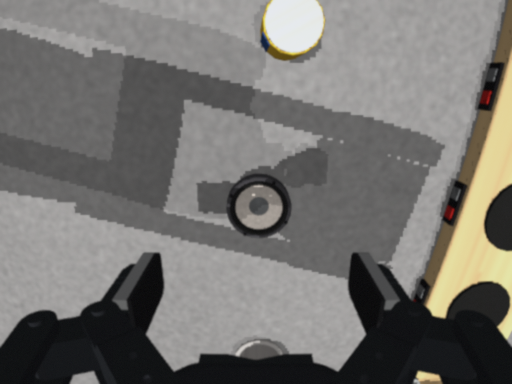

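Request:
{"fn": "apply_moves", "kwargs": {
  "series": [
    [1, [0.0015, 0.0014, -0.02], 0],
    [1, [0.0015, 0.0014, -0.045], 0],
    [1, [0.0015, 0.0014, -0.07], 0],
    [1, [0.0015, 0.0014, -0.085], 0],
    [1, [0.0015, 0.0014, -0.094], 0]
  ]
}}

```text
time: 20.5
tool_pos: [426.8, -54.7, 17.1]
tcp_rot: [179.1, 0.2, 90.2]
ft_force: [-0.3, -0.7, 0.4]
finger_gap: 85.5
```

Request:
{"fn": "apply_moves", "kwargs": {
  "series": [
    [0.9, [0, 0, 0], 0],
    [0.7, [0, 0, 0], 0]
  ]
}}

```text
time: 20.75
tool_pos: [427.5, -54.9, 17.9]
tcp_rot: [179.0, 0.2, 90.2]
ft_force: [0.2, 0.8, -0.1]
finger_gap: 60.6
```

Request:
{"fn": "apply_moves", "kwargs": {
  "series": [
    [0.6, [0, 0, 0], 0],
    [0.5, [0, 0, 0], 0],
    [0.4, [0, 0, 0], 0],
    [0.3, [0, 0, 0], 0],
    [0.3, [0, 0, 0], 0]
  ],
  "grip_force": 30
}}

```text
time: 21.38
tool_pos: [428.3, -55.1, 18.9]
tcp_rot: [179.0, 0.2, 90.2]
ft_force: [-2.1, 0.8, 6.6]
finger_gap: 44.2
```

Request:
{"fn": "apply_moves", "kwargs": {
  "series": [
    [0.3, [0, 0, 0.0], 0],
    [0.3, [0, 0, 0.015], 0],
    [0.3, [0, 0, 0.05], 0],
    [0.3, [0, 0, 0.09], 0],
    [0.3, [0.03, -0.002, 0.1], 0]
  ]
}}

```text
time: 22.0
tool_pos: [459.9, -57.5, 123.6]
tcp_rot: [178.6, 0.3, 90.2]
ft_force: [0.4, 1.0, -0.9]
finger_gap: 43.5
```

Request:
{"fn": "apply_moves", "kwargs": {
  "series": [
    [0.3, [0.045, -0.003, 0], 0],
    [0.3, [0.09, -0.005, 0], 0],
    [0.3, [0.135, -0.008, 0], 0],
    [0.3, [0.172, -0.0105, 0], 0],
    [0.3, [0.172, -0.0105, -0.01], 0]
  ]
}}

```text
time: 22.62
tool_pos: [634.6, -68.3, 115.1]
tcp_rot: [178.4, 0.4, 90.2]
ft_force: [0.3, -0.0, -1.8]
finger_gap: 43.8
```

Request:
{"fn": "apply_moves", "kwargs": {
  "series": [
    [0.3, [-0.002, 0.0005, -0.02], 0],
    [0.3, [-0.002, 0.0005, -0.04], 0],
    [0.3, [-0.002, 0.0005, -0.055], 0],
    [0.3, [-0.002, 0.0005, -0.062], 0],
    [0.3, [-0.002, 0.0005, -0.062], 0]
  ]
}}

```text
time: 23.25
tool_pos: [632.1, -67.7, 52.4]
tcp_rot: [178.5, 0.3, 90.2]
ft_force: [-0.1, -0.6, -1.4]
finger_gap: 43.9
```

Request:
{"fn": "apply_moves", "kwargs": {
  "series": [
    [0.3, [0, 0, -0.001], 0],
    [0.3, [0, 0, -0.003], 0],
    [0.3, [0, 0, -0.005], 0],
    [0.3, [0, 0, -0.005], 0]
  ]
}}

```text
time: 23.75
tool_pos: [632.0, -67.7, 47.3]
tcp_rot: [178.5, 0.3, 90.2]
ft_force: [0.2, 0.5, -1.0]
finger_gap: 43.7
```

Request:
{"fn": "apply_moves", "kwargs": {
  "series": [
    [0.3, [0, 0, -0.001], 0],
    [0.3, [0, 0, -0.002], 0],
    [0.3, [0, 0, -0.0025], 0],
    [0.3, [0, 0, -0.0025], 0]
  ]
}}

```text
time: 24.25
tool_pos: [632.1, -67.8, 45.1]
tcp_rot: [178.5, 0.3, 90.2]
ft_force: [-2.0, 0.1, 2.6]
finger_gap: 43.7
```

Contact; release.

Request:
{"fn": "apply_moves", "kwargs": {
  "series": [
    [0.3, [0, 0, -0.0005], 0],
    [0.55, [0, 0, -0.0005], 0],
    [0.7, [0, 0, -0.0005], 0],
    [0.85, [0, 0, -0.0005], 0],
    [1, [0, 0, -0.0005], 0]
  ]
}}

```text
time: 24.88
tool_pos: [632.1, -67.8, 44.5]
tcp_rot: [178.5, 0.3, 90.2]
ft_force: [-0.2, -0.0, 0.7]
finger_gap: 84.7
```

Request:
{"fn": "apply_moves", "kwargs": {
  "series": [
    [1, [0, 0, 0], 0],
    [1, [0, 0, 0.01], 0],
    [1, [0, 0, 0.04], 0],
    [1, [0, 0, 0.09], 0],
    [1, [0, 0, 0.1], 0]
  ]
}}

```text
time: 25.5
tool_pos: [635.0, -68.3, 150.5]
tcp_rot: [178.0, 0.4, 90.2]
ft_force: [0.5, 0.2, -0.0]
finger_gap: 85.2
```

```bash
python3 -c "
from h import *
p=circ((257,215),33,59,'w45e')
T=sense()['tool_pos'];print(T)
"
```

```text
blob (213, 151, 70, 76) ((631.4713745117188, -60.3372688293457), (50.98531723022461, 58.236873626708984), 176.37283325195312)
[634.59600394 -68.2161476  149.85915486]
```

View pics/w45e.png

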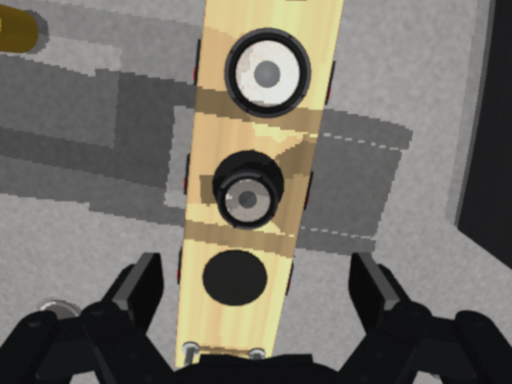

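Request:
{"fn": "apply_moves", "kwargs": {
  "series": [
    [1, [-0.03, 0.047, 0], 0],
    [1, [-0.06, 0.094, 0], 0],
    [1, [-0.09, 0.141, 0], 0],
    [1, [-0.12, 0.188, 0], 0],
    [1, [-0.15, 0.235, 0], 0]
  ]
}}

```text
time: 26.18
tool_pos: [482.8, 167.9, 148.9]
tcp_rot: [178.2, 0.4, 90.2]
ft_force: [0.7, 1.5, 0.7]
finger_gap: 85.6
```

Request:
{"fn": "apply_moves", "kwargs": {
  "series": [
    [1, [-0.03, 0.047, 0], 0],
    [1, [-0.06, 0.094, -0.02], 0],
    [1, [-0.094, 0.147, -0.03], 0],
    [1, [-0.094, 0.147, -0.04], 0],
    [1, [-0.094, 0.147, -0.04], 0]
  ]
}}

```text
time: 26.8
tool_pos: [387.7, 314.2, 107.3]
tcp_rot: [178.3, 0.6, 90.3]
ft_force: [0.2, -0.2, 0.0]
finger_gap: 85.3
```

```bash
python3 -c "
from h import *
p=circ((257,205),33,28,'w34')
T=sense()['tool_pos'];print(T,sense()['tcp_rot'])
"
```

```text
blob (230, 174, 49, 49) ((387.9881896972656, 320.27020263671875), (32.925045013427734, 35.07472610473633), 4.2110066413879395)
[388.66998363 313.94496665 108.12112115] [178.24509439   0.51187153  90.21386465]
```

View pics/w34.png

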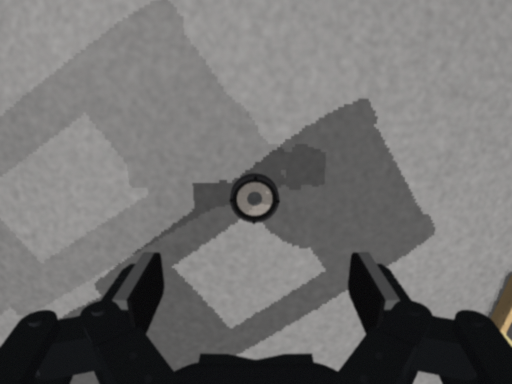

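Request:
{"fn": "apply_moves", "kwargs": {
  "series": [
    [1, [-0.0007, 0.0063, -0.02], 0],
    [1, [-0.0007, 0.0063, -0.04], 0],
    [1, [-0.0007, 0.0063, -0.06], 0],
    [1, [-0.0007, 0.0063, -0.06], 0]
  ]
}}

```text
time: 27.35
tool_pos: [387.9, 318.2, 46.9]
tcp_rot: [178.4, 0.6, 90.1]
ft_force: [0.3, -0.3, 0.4]
finger_gap: 85.5
```

```bash
python3 -c "
from h import *
p=circ((257,240),33,28,'w34b')
T=sense()['tool_pos'];print(T,sense()['tcp_rot'])
"
```

```text
blob (224, 209, 66, 68) ((388.1727294921875, 320.88494873046875), (33.12148666381836, 37.62409973144531), 4.403624534606934)
[388.56490298 318.94131673  48.07779804] [178.29352221   0.55885351  90.09039619]
```

Request:
{"fn": "apply_moves", "kwargs": {
  "series": [
    [0.9, [0, 0.0015, -0.012], 0],
    [0.8, [0, 0.0015, -0.024], 0],
    [0.7, [0, 0.0015, -0.032], 0],
    [0.7, [0, 0.0015, -0.032], 0]
  ]
}}

```text
time: 27.9
tool_pos: [387.8, 320.0, 15.0]
tcp_rot: [178.4, 0.6, 90.1]
ft_force: [0.3, 0.6, 0.1]
finger_gap: 59.9
```

Request:
{"fn": "apply_moves", "kwargs": {
  "series": [
    [0.6, [0, 0, 0], 0],
    [0.5, [0, 0, 0], 0],
    [0.4, [0, 0, 0], 0],
    [0.3, [0, 0, 0], 0],
    [0.2, [0, 0, 0], 0]
  ]
}}

```text
time: 28.52
tool_pos: [388.2, 320.3, 15.6]
tcp_rot: [178.3, 0.6, 90.1]
ft_force: [-0.7, -1.4, 5.6]
finger_gap: 32.4
```

Request:
{"fn": "apply_moves", "kwargs": {
  "series": [
    [0.2, [0, 0, 0], 0],
    [0.2, [0, 0, 0], 0]
  ]
}}

```text
time: 28.78
tool_pos: [388.2, 320.2, 15.6]
tcp_rot: [178.3, 0.6, 90.1]
ft_force: [-0.3, -1.2, 3.4]
finger_gap: 32.6
```

Request:
{"fn": "apply_moves", "kwargs": {
  "series": [
    [0.2, [0, 0, 0.0], 0],
    [0.2, [0, 0, 0.015], 0],
    [0.2, [0, 0, 0.05], 0],
    [0.2, [0, 0, 0.1], 0],
    [0.2, [0.01, -0.02, 0.115], 0]
  ]
}}

```text
time: 29.4
tool_pos: [399.8, 302.1, 135.4]
tcp_rot: [178.0, 0.4, 90.2]
ft_force: [1.2, 0.2, -0.5]
finger_gap: 33.0
```

Request:
{"fn": "apply_moves", "kwargs": {
  "series": [
    [0.2, [0.022, -0.045, 0], 0],
    [0.2, [0.044, -0.09, 0], 0],
    [0.2, [0.066, -0.136, 0], 0],
    [0.2, [0.088, -0.182, 0], 0],
    [0.2, [0.11, -0.227, 0], 0]
  ]
}}

```text
time: 30.02
tool_pos: [510.3, 73.5, 136.4]
tcp_rot: [178.0, 0.4, 90.2]
ft_force: [1.0, 0.4, -0.2]
finger_gap: 32.7
```

Request:
{"fn": "apply_moves", "kwargs": {
  "series": [
    [0.2, [0.022, -0.045, 0], 0],
    [0.2, [0.044, -0.09, 0], 0],
    [0.2, [0.066, -0.136, 0], 0],
    [0.2, [0.088, -0.182, 0], 0],
    [0.2, [0.1, -0.207, 0], 0]
  ]
}}

```text
time: 30.65
tool_pos: [611.0, -136.0, 137.2]
tcp_rot: [177.9, 0.4, 90.1]
ft_force: [-0.5, 0.5, -1.3]
finger_gap: 32.6
```

Request:
{"fn": "apply_moves", "kwargs": {
  "series": [
    [0.2, [0.008, -0.021, 0], 0],
    [0.2, [0.008, -0.021, -0.02], 0],
    [0.2, [0.008, -0.021, -0.04], 0],
    [0.2, [0.008, -0.021, -0.04], 0]
  ]
}}

```text
time: 31.15
tool_pos: [616.3, -155.2, 93.4]
tcp_rot: [178.3, 0.3, 90.2]
ft_force: [-0.0, -0.3, -0.9]
finger_gap: 32.3
```

```bash
python3 -c "
from h import *
p=optics.snapshot('wrist');cv2.imwrite('pics/w34d.png',p['color'])
T=sense()['tool_pos'];print(T,sense()['tcp_rot'])
"
```

```text
[ 617.3708242  -155.58536612   95.07527608] [178.16796507   0.31023356  90.16009896]
```

View pics/w34d.png

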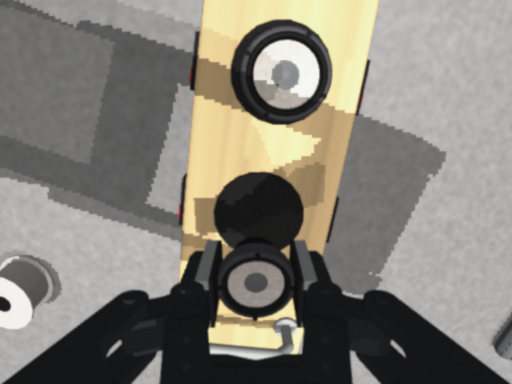

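Request:
{"fn": "apply_moves", "kwargs": {
  "series": [
    [0.2, [0.0013, -0.001, -0.02], 0],
    [0.2, [0.0013, -0.001, -0.035], 0],
    [0.2, [0.0013, -0.001, -0.045], 0],
    [0.2, [0.0013, -0.001, -0.047], 0],
    [0.2, [0.0013, -0.001, -0.047], 0]
  ]
}}

```text
time: 31.82
tool_pos: [618.8, -156.7, 48.2]
tcp_rot: [178.2, 0.3, 90.2]
ft_force: [-0.3, -1.1, -0.9]
finger_gap: 32.4
```

Request:
{"fn": "apply_moves", "kwargs": {
  "series": [
    [0.2, [0, 0, -0.001], 0],
    [0.2, [0, 0, -0.003], 0],
    [0.2, [0, 0, -0.004], 0],
    [0.2, [0, 0, -0.004], 0]
  ]
}}

```text
time: 32.33
tool_pos: [618.7, -156.6, 44.1]
tcp_rot: [178.2, 0.3, 90.2]
ft_force: [0.7, 0.0, -0.9]
finger_gap: 32.8
```

Request:
{"fn": "apply_moves", "kwargs": {
  "series": [
    [0.2, [0, 0, -0.001], 0],
    [0.2, [0, 0, -0.0015], 0],
    [0.2, [0, 0, -0.0015], 0],
    [0.2, [0, 0, -0.0015], 0]
  ]
}}

```text
time: 32.83
tool_pos: [618.8, -156.6, 42.7]
tcp_rot: [178.2, 0.3, 90.2]
ft_force: [-0.0, 0.5, -0.9]
finger_gap: 32.7
```

Request:
{"fn": "apply_moves", "kwargs": {
  "series": [
    [0.2, [0, 0, -0.001], 0],
    [0.2, [0, 0, -0.0015], 0],
    [0.2, [0, 0, -0.0015], 0],
    [0.2, [0, 0, -0.0015], 0]
  ]
}}

```text
time: 33.33
tool_pos: [619.0, -156.7, 41.6]
tcp_rot: [178.1, 0.3, 90.2]
ft_force: [-2.7, 1.3, 5.6]
finger_gap: 32.8
```

Request:
{"fn": "apply_moves", "kwargs": {
  "series": [
    [0.45, [0, 0, 0], 0],
    [0.6, [0, 0, 0], 0],
    [0.75, [0, 0, 0], 0],
    [0.9, [0, 0, 0], 0],
    [1, [0, 0, 0], 0]
  ]
}}

```text
time: 33.95
tool_pos: [618.9, -156.6, 41.6]
tcp_rot: [178.1, 0.3, 90.2]
ft_force: [0.4, 0.4, 0.5]
finger_gap: 85.4
```

Request:
{"fn": "apply_moves", "kwargs": {
  "series": [
    [1, [0, 0, 0], 0],
    [1, [0, 0, 0.01], 0],
    [1, [0, 0, 0.04], 0],
    [1, [0, 0, 0.09], 0],
    [1, [0, 0, 0.14], 0]
  ]
}}

```text
time: 34.58
tool_pos: [618.7, -156.6, 183.6]
tcp_rot: [178.1, 0.3, 90.2]
ft_force: [0.1, -1.3, 0.2]
finger_gap: 85.3
```

Request:
{"fn": "apply_moves", "kwargs": {
  "series": [
    [1, [-0.01, 0.04, 0.03], 0],
    [1, [-0.02, 0.08, 0.05], 0],
    [1, [-0.03, 0.12, 0.06], 0],
    [1, [-0.03, 0.14, 0.06], 0],
    [1, [-0.03, 0.14, 0.06], 0]
  ]
}}

```text
time: 35.2
tool_pos: [588.8, -15.5, 243.8]
tcp_rot: [178.1, 0.3, 90.3]
ft_force: [0.1, -0.7, 0.4]
finger_gap: 85.9
```

```bash
python3 - <<'E'
from h import *
p=optics.snapshot('wrist');cv2.imwrite('pics/wF.png',p['color'])
s=sense();print(s['tool_pos'],s['ft_force'])
pads=[(658.6,110.2),(645.4,21.2),(632.2,-67.8),(619.0,-156.8)]
im=p['color'].copy()
for cam in("wrist","side"):
  if cam=="side": p=optics.snapshot(cam)
  im=cv2.resize(p['color'],None,fx=1.5,fy=1.5)
  for (x,y),h,d in zip(pads,(43,38,33,28),(67,56,45,34)):
    X=[(x+d/2*np.cos(a),y+d/2*np.sin(a),26+h) for a in np.linspace(0,6.28,60)]
    cv2.polylines(im,[((proj(p,X)+.5)*1.5).astype(int)],False,(0,0,255) if cam else 0,1)
    print(cam,proj(p,(x,y,26+h)).round(0))
  cv2.imwrite(f'pics/F_{cam}.png',im)
E
```

```text
[588.72395277 -16.54470279 243.33762255] [0.38065288 0.48841504 0.29270251]
wrist [[330.  33.]]
wrist [[310. 133.]]
wrist [[292. 216.]]
wrist [[276. 285.]]
side [[180. 192.]]
side [[207. 176.]]
side [[230. 161.]]
side [[251. 149.]]
```

View pics/F_wrist.png

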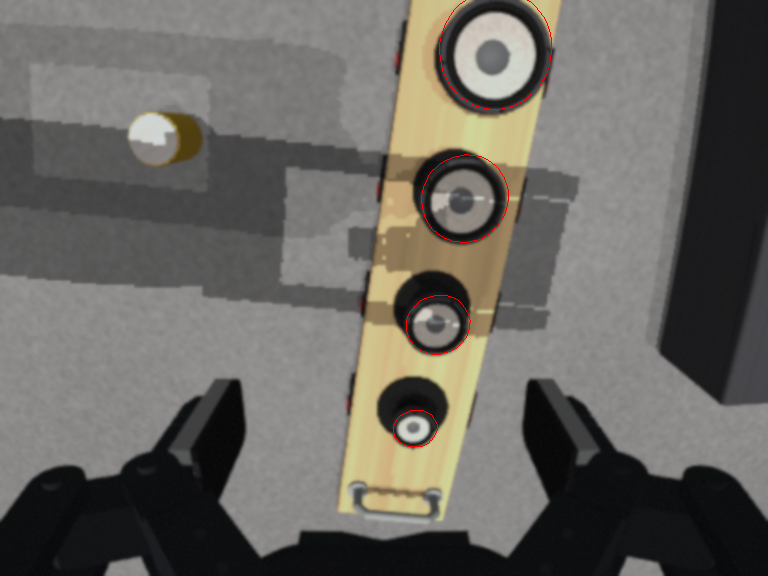

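View pics/F_side.png

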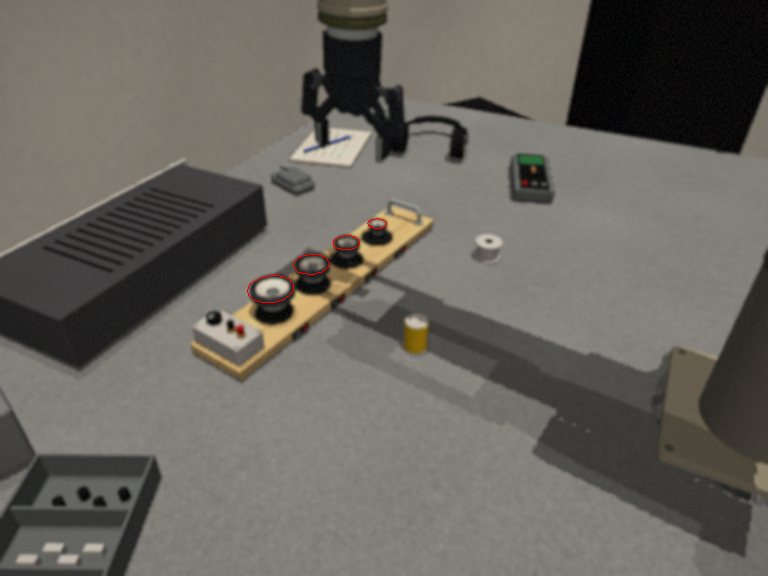

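The side view shows the rims of all four drivers under the predicted circles. In the wrist view they match to within about 2–3 mm. The drivers stand upright, in order of size, and the gripper is clear of them.

```bash
python3 -c "
from bench import *
print(hand_in())"
```

```text
the job is handed in; nothing more can be done
None
```

All four drivers are standing on their pads, and the job is handed in at about 35 s on the robot's clock. I picked each one by the rim and lowered it until the wrist force showed contact. From the terminal box to the handle they run 67, 56, 45, 34 mm.

**Last check:** I projected the expected rim circles for each pad into the final wrist and side pictures. The rims matched to about 2–3 mm in the wrist view and matched in the side view, against the 14 mm allowed. All four look upright, and the gripper is open and well clear, with wrist force near zero.

**Disagreements and gaps:**
- **Centring fits:** the automatic fits taken just after each of the first three releases read too far in y (45 mm driver about 7 mm, 56 mm about 4 mm, 67 mm about 1 mm). They merged the rim with the black pad; reading the rims by eye put them on centre. I made no such fit for the 34 mm driver.
- **Tool tilt:** it drifted to about 2° during the run. The drivers settled flat when released.
- **First network search:** it missed the 67 mm driver from the wrist camera, so I located it from its dark rim instead.

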